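# Pin the fan's hinge and close the hold-down

## Robot

A 6-joint arm with a two-finger parallel gripper is mounted at the origin on the work surface. World frame = base frame: x ahead of the robot, y to its left, z up, the work surface at z = 0. Lengths are in m, angles in rad, forces in N, time in s.
With the tool pointing down it reaches from about 0.3 to 0.75 m from the base axis. Payload 8.5 kg.
Tool frame: the origin (TCP) lies on the centre line of the jaws, within the pads' length; the fingertips stand ctrl.tips_ahead ahead of it and the grasp point (between the pads) lies 3 mm ahead of it (ctrl.tips_ahead is the distance from the TCP to the fingertips, in m); z points along the fingers, y is the line along which they close (so a half turn about z gives the same grasp; the last joint's range is limited). The gripper opens to 85 mm and grips with 20 to 120 N. Pads are 22 mm wide; open, the fingers measure 114 mm over their backs; the gripper's body (76 mm by 85 mm) begins 54 mm behind the grasp point. The pads swing forward as they close: fully open they stand 13 mm farther back than shut.
Start: joints at [-0.215, 0.381, 1.297, -0, 1.464, -0.215], TCP at [0.55, 0, 0.231] pointing down, gripper open.
Joint ranges: [-3.11, 3.11], [-0.89, 2.33], [0.22, 2.48], [-1.42, 4.56], [0.17, 2.85], [-2.88, 2.88]. Speed limits (rad/s): [2.39, 2.39, 3.14, 3.14, 3.14, 3.14].

## Interface

Orientations are given as a unit quaternion [w, x, y, z].
In Python, from cell import ctrl gives the robot as it stands.
- The arm moves only by the tool jog_arm, never from a script. Its argument "series" is a list of rows, each a list of 7 numbers: the shift along the tool's x, y, z in units of 0.25 m (1.0 is 0.25 m), then the turn, a rotation vector about the tool's x, y, z in units of 30 degrees (1.0 is 30 degrees), then the closure, from -1 (fully open) to 1 (shut). In form: [[tx, ty, tz, rx, ry, rz, grip], ...]. A call has 1 to 12 rows; each row shifts and turns the commanded pose from where the row before left it, along the tool's axes as they then stand; what a row does not reach is not made up. A row lasts 1/10 s, in which the tool goes at most 50 mm and 8.59 degrees, less where a joint would pass 70% of its speed; a pose out of reach is approached as far as the arm can. A call with a number of a shift or a turn outside -1 to 1 is refused whole. A call with a gripper value outside its range is refused whole. The fingers move at their own pace and stop on an object; "squeeze" is the grip in N (left out, the last holds). Time passes only in rows, so rows that do not move let the fingers close. It gives the time, the measured TCP pose, the force, the opening and the grip force at its end, in the units of the state.
- ctrl.observe(): the state, without advancing time (a new reading comes with each control period).
- ctrl.snapshot(name): name is "scene" or "side" or "wrist"; returns (picture, depth): 400x640x3 uint8, red, green, blue; 400x640 float32, m along the optical axis (not along the pixel's ray), 0 where there is no reading.
- ctrl.camera_info(name): a dict with "vfov" (degrees; the focal length in pixels is half the picture's height over the tangent of half this angle, whatever the lens; pixels are square), "cx", "cy" (the principal point, pixels), "k1" (the pictures are not rectified: a ray, as slopes to the right and down, at radius r is drawn at 1 + k1 r^2 times it, then the intrinsics apply), "R" (3x3) and "t" (3): a world point X has camera coordinates R X + t; the wrist camera has in their place "mount" (4x4, takes a point from camera to tool coordinates, whose origin is the TCP and whose axes are the flange's). Camera axes: x right, y down, z forward; pixel columns grow to the right and rows downward; lengths in m; the calibration is good to about 2 mm. A picture is of the moment at which its call begins: read the wrist's pose just before it. camera_info takes no time and is no camera call.
- ctrl.close_job(): hands the job in; it is judged then, once.
The state is a dict: "time": time; "qpos": joint angles; "dq": joint speeds; "joint_efforts": joint torques, N m; "tcp_pos": TCP position; "orientation": TCP orientation; "wrist_force": force on the tool from outside, world axes, zero at the start; "moment": the same for the moment, N m; "width": finger opening in m; "grasp_force": force on a finger pad.
Only numpy, scipy, OpenCV 4.12 (cv2) and the standard library are available. Lean on these libraries where they do the work, as an engineer would, in place of code of your own. Each camera call takes 0.05 s, during which the arm holds its last target. There are 200 camera calls.

## Task

A small fan lies in the sloped cradle with its hinge eyes lined up. Take the pivot pin, the one with the tall round grip, out of the wooden pin block and push it fully home through the hinge eyes, then swing the cradle's hold-down bar fully shut over it. Leave the other two pins in the block and do not disturb the other things on the bench.

Things in the scene. Friction and masses are not known exactly. Their poses are not given: they have to be found in the camera images.
- pin: Pivot pin: steel shank 8 mm diameter, 38 mm long, with its lowest 4 mm tapered to 4.4 mm; above it a black round grip, 18 mm diameter and 26 mm tall (64 mm overall). Origin at the centre of the tip; z runs up the shank to the grip. It starts upright in one of the three holes of the block.
- pin_shoulder (a point): Centre of the underside of the pivot pin's grip, on its axis, 38 mm from the tip (the face that comes to rest on the upper hinge eye).
- flat_pin: Another pin, to stay in the block: 8 mm steel shank, 34 mm long, black flat disc head 28 mm diameter and 6 mm thick. Origin at the tip, z up.
- cone_pin: Another pin, to stay in the block: 8 mm steel shank, 34 mm long, black tapering head 14 mm wide at its foot and 14 mm tall. Origin at the tip, z up.
- block: Fixed wooden pin block, 42 (x) by 140 (y) by 32 mm tall, origin at the centre of its underside. Three upright 9.4 mm holes in a row along its y, at -45, 0 and 45 mm, 25 mm deep.
- yoke: The fan's three coaxial hinge eyes, fixed in the cradle. Origin: centre of the upper eye's mouth, 78 mm above the table; z points out of the hole along its axis, leaning 30 degrees from vertical towards the robot's side; x up the slope, y across it. Each eye is 30 by 30 mm with a 10.2 mm chamfered hole, at z 0 to -8, -12 to -22 and -28 to -36 mm; the plywood board is at z = -42 mm.
- cradle: Fixed sloped cradle, steel base plate 150 by 190 mm; origin on the table straight below the upper eye's mouth, x away from the robot's side. The white fan lying in it is 90 mm in diameter, centred at x 20, y -85 mm of the hinge eyes' frame and all below their z = -14 mm.
- bar (a joint): Hinge angle of the hold-down bar (rad): 0 is shut, the bar lying over the pin's grip; it grows as the bar swings up and back, to 2.4. It starts open between 1.9 and 2.25 and stays wherever it is left (light friction).
- bar_hinge (a point): Hinge axis of the hold-down bar, between two steel posts, at x 52, z 30.5 mm in the frame of the hinge eyes; the axis runs along their y. The posts are 32 mm across y and reach z = 35 mm.
- bar_end (a point): Middle of the free end of the hold-down bar, 80 mm from its hinge. The bar is a flat steel strap 20 mm wide, 6 mm thick. Shut, it reaches to x -28 mm and its underside is 27.5 mm above the upper eye, just clear of the pin's grip.
- driver: Bystander: screwdriver with yellow handle lying on the bench.
- tape: Bystander: roll of blue tape, 66 mm diameter, 24 mm tall.
- pliers: Bystander: pliers with red handles lying on the bench.
- jar: Bystander: glass jar with steel cap, 64 mm diameter, 100 mm tall.
- meter: Bystander: black multimeter lying flat, 130 by 70 by 30 mm.

How it is judged:
On the way, in this order (a step that is already met when the one before it is completed fails the run):
1. the pivot pin is fully home through the hinge eyes (z of pin_shoulder in the frame of yoke below 0.005 m and distance between pin_shoulder and yoke below 0.006 m and angle between the z axis of pin and the z axis of yoke, either way round below 0.15 rad), for 0.2 s.
2. the hold-down bar is shut over the pin (value of joint bar below 0.06 rad), for 0.2 s.
At the end, for the whole second after the job is handed in: The pivot pin is through all the eyes, its grip within 4 mm of resting on the upper eye, in line with the hole, at rest, and the hold-down bar is shut over it (joint below 0.06 rad). The other pins and things have not been disturbed (z of pin_shoulder in the frame of yoke below 0.004 m and distance between pin_shoulder and yoke below 0.005 m and angle between the z axis of pin and the z axis of yoke, either way round below 0.15 rad and value of joint bar below 0.06 rad and linear speed of pin below 0.02 m/s); the robot touches nothing.
It fails at once if another pin is taken out of or knocked about in the block (moved over 20 mm) (distance of any of flat_pin, cone_pin from where it was at the start of the episode above 0.02 m).
It fails at once if a bystander is disturbed (moved over 40 mm) (distance of any of driver, tape, pliers, jar, meter from where it was at the start of the episode above 0.04 m).
It also fails if it takes over 56 s, if anything falls off the work surface, if the arm or the gripper's body presses on something with over 40 N, if the wrist force passes 120 N, or if a joint passes its speed limit or range.

## Working session

There is one attempt and no reset: what is moved stays moved. The work goes in short steps, Python scripts to look and compute and a tool call to move; the robot and the scene stay as the last step left them, time stands still between calls to the robot, and variables do not carry over. Pictures are saved under pics/ and viewed, at most 10 in all, crops included, and the job is handed in when it is done.

Besides the shell and the picture viewer there is one more tool, called after "Emit:" as name(argument=value, ...), one argument or row to a line, values as JSON. jog_arm: Moves the arm, as the interface text tells. Shifts and turns lie within -1 to 1; 1 stands for 0.25 m of shift or 30 degrees of turn. Its arguments: {"type":"object","properties":{"series":{"type":"array","items":{"type":"array","items":{"type":"number"}}},"squeeze":{"type":"number"}},"required":["series"]}

```bash
ls; mkdir -p pics; python3 - <<'E'
from cell import ctrl
import cv2,numpy as np
s=ctrl.observe();print(s, ctrl.tips_ahead)
for n in("scene","side","wrist"):
    p,d=ctrl.snapshot(n);cv2.imwrite(f"pics/{n}0.png",p[:,:,::-1]);np.savez(f"pics/{n}0.npz",p=p,d=d);print(n,ctrl.camera_info(n),(d>0).mean())
E
```

```text
pics
{'time': 0.0, 'qpos': array([-2.15345518e-01,  3.81208165e-01,  1.29822948e+00,  2.06328409e-05,
        1.46360416e+00, -2.15290470e-01]), 'dq': array([-1.56441376e-03, -2.18186776e-04,  2.16581837e-04, -1.26552027e-03,
       -3.63234709e-04,  2.60201214e-05]), 'joint_efforts': array([-1.00240642e-03, -4.48466885e+01, -2.31285810e+01, -2.87182611e-04,
        4.73836102e-03,  1.77242771e-05]), 'tcp_pos': array([5.49720070e-01, 3.92657195e-05, 2.30815796e-01]), 'orientation': array([-6.15524970e-04,  7.07126843e-01,  7.07086347e-01, -3.82418708e-04]), 'wrist_force': array([0.75643883, 0.32099839, 0.05612631]), 'moment': array([ 0.00891078, -0.00495981,  0.01456235]), 'grasp_force': 0.0, 'width': 0.0852687277653986} 0.022
scene {'vfov': 42.67316757532379, 'cx': 326.9080574203628, 'cy': 198.0387519211669, 'k1': -0.019212711526932512, 'R': array([[ 0.21463418,  0.97668633, -0.00399707],
       [ 0.61283549, -0.13785955, -0.77809216],
       [-0.76050301,  0.16455563, -0.62813742]]), 't': array([-0.16782169, -0.23206444,  1.6547075 ])} 0.98487890625
side {'vfov': 51.89496247320072, 'cx': 317.387658764988, 'cy': 201.54742698240193, 'k1': -0.047435337550986334, 'R': array([[ 0.96503472, -0.26203472, -0.00676773],
       [-0.19645525, -0.70594017, -0.68048057],
       [ 0.17353192,  0.65801693, -0.73273487]]), 't': array([-0.44850466,  0.21383955,  0.98561838])} 0.99609765625
wrist {'vfov': 62.403019417720635, 'cx': 319.9097239472364, 'cy': 197.6996510386994, 'k1': -0.03302095504635899, 'mount': array([[ 1.50852280e-03, -9.45166526e-01, -3.26585306e-01,
         8.42577182e-02],
       [ 9.99998853e-01,  1.38196861e-03,  6.19533683e-04,
        -7.93054808e-04],
       [-1.34231856e-04, -3.26585866e-01,  9.45167527e-01,
        -1.42167288e-01],
       [ 0.00000000e+00,  0.00000000e+00,  0.00000000e+00,
         1.00000000e+00]])} 0.99594140625
```

View pics/scene0.png

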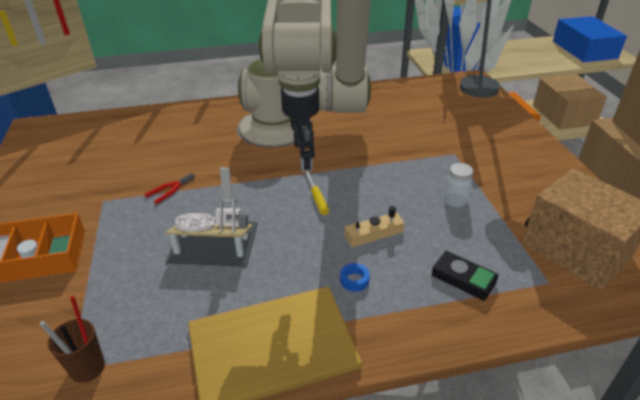

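View pics/side0.png

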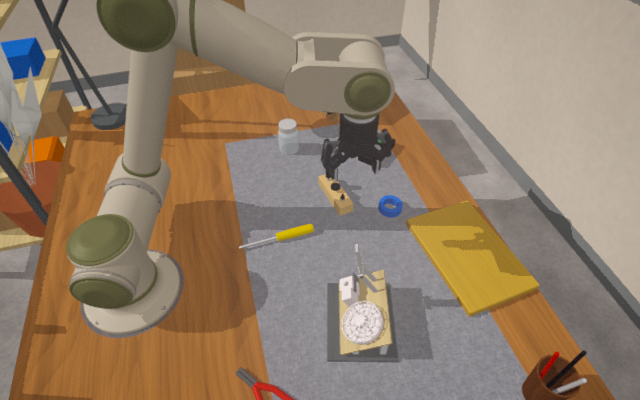

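The scene view shows the block at about (375,229), with the tall grip at (393,212) at the block's right end. The cradle and hinge eyes are near (230,215), with the bar standing at (226,190). In the side view the block is at (336,193) and the eyes at (347,287).

```bash
cat > h.py <<'E'
import numpy as np,cv2
from cell import ctrl
from scipy.spatial.transform import Rotation as Ro
def K(i):
    f=200/np.tan(np.radians(i["vfov"]/2)); return f
def ext(name,s=None):
    i=ctrl.camera_info(name)
    if name!="wrist": return i,i["R"].T,-i["R"].T@i["t"]
    w=s["orientation"];R=Ro.from_quat([w[1],w[2],w[3],w[0]]).as_matrix()
    M=i["mount"];return i,R@M[:3,:3],R@M[:3,3]+s["tcp_pos"]
def rays(name,uv,s=None):
    i,R,c=ext(name,s);f=K(i)
    uv=np.asarray(uv,float).reshape(-1,1,2)
    q=cv2.undistortPoints(uv,np.array([[f,0,i["cx"]],[0,f,i["cy"]],[0,0,1.]]),np.array([i["k1"],0,0,0]))[:,0]
    return c,np.c_[q,np.ones(len(q))]@R.T      # depth along axis: X=c+d*ray
def cloud(name,d,s=None):
    v,u=np.mgrid[0:400,0:640]
    c,r=rays(name,np.stack([u.ravel(),v.ravel()],1),s)
    return (c+r*d.reshape(-1,1)).reshape(400,640,3)
def plane(name,uv,z,s=None):
    c,r=rays(name,uv,s);return c+r*((z-c[2])/r[:,2:])
def two(a,uva,b,uvb,s=None):
    c1,r1=rays(a,uva,s);c2,r2=rays(b,uvb,s);r1,r2=r1[0],r2[0]
    k=np.linalg.lstsq(np.c_[r1,-r2],c2-c1,rcond=None)[0]
    p,q=c1+k[0]*r1,c2+k[1]*r2;return (p+q)/2,np.linalg.norm(p-q)
E
python3 - <<'E'
from h import *
A=np.load("pics/scene0.npz");B=np.load("pics/side0.npz")
for n,D,(u0,v0,u1,v1) in(("scene",A,(340,190,415,250)),("side",B,(305,165,405,220))):
    X=cloud(n,D["d"]);
    for (u,v) in {"scene":[(393,212),(375,221),(358,225),(226,170),(226,200),(238,213),(195,221),(375,230)],"side":[(336,187),(341,197),(336,181),(347,287),(358,246),(365,322)]}[n]: print(n,u,v,X[v,u].round(3))
a=cv2.resize(A["p"][150:270,150:420,::-1],None,fx=2.9,fy=2.9,interpolation=2)
b=cv2.resize(B["p"][160:370,300:420,::-1],None,fx=2.85,fy=2.85,interpolation=2)[:598]
cv2.imwrite("pics/c1.png",a[:,:800]);cv2.imwrite("pics/c2.png",b)
E
```

```text
scene 393 212 [0.563 0.21  0.065]
scene 375 221 [0.568 0.165 0.05 ]
scene 358 225 [0.575 0.12  0.052]
scene 226 170 [ 0.507 -0.163  0.208]
scene 226 200 [ 0.52  -0.173  0.136]
scene 238 213 [ 0.5   -0.151  0.077]
scene 195 221 [ 0.501 -0.251  0.073]
scene 375 230 [0.583 0.161 0.035]
side 336 187 [0.563 0.161 0.045]
side 341 197 [0.564 0.118 0.047]
side 336 181 [0.575 0.197 0.031]
side 347 287 [ 0.486 -0.173  0.078]
side 358 246 [ 0.506 -0.161  0.205]
side 365 322 [ 0.495 -0.262  0.08 ]
```

View pics/c1.png

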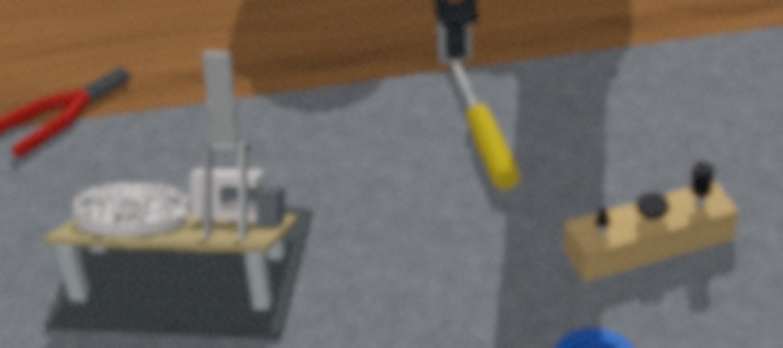

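View pics/c2.png

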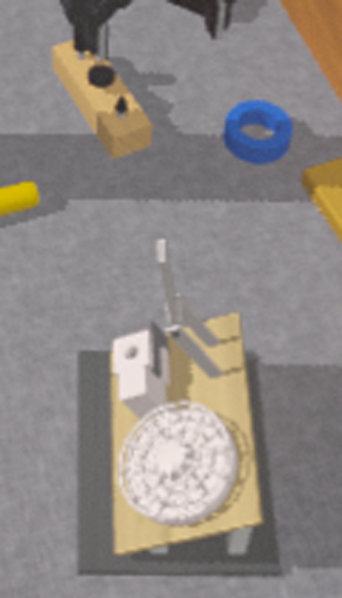

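The tall-grip pin is the block's outer pin, near (0.563, 0.21). The upper eye is near (0.475, -0.17). Next I'll look at the block with the wrist camera.

Emit:
jog_arm(
  series=[
    [0.2,0.02,0,0,0,-0.1,-1],
    [0.2,0.02,0,0,0,-0.1,-1],
    [0.2,0.02,0,0,0,-0.05,-1],
    [0,0,0,0,0,0,-1],
    [0,0,0,0,0,0,-1],
  ],
)

```text
time: 0.65
tcp_pos: [0.5568, 0.1506, 0.2311]
orientation: [-0.0, 0.659, 0.753, -0.0]
wrist_force: [-0.7, -0.8, 0.2]
width: 0.0853
grasp_force: 0.0
```

```bash
python3 - <<'E'
from h import *
s=ctrl.observe();p,d=ctrl.snapshot("wrist");cv2.imwrite("pics/w1.png",p[:,:,::-1])
X=cloud("wrist",d,s);np.savez("pics/w1.npz",p=p,d=d,X=X)
print(s["tcp_pos"],s["orientation"],s["time"],ctrl.tips_ahead)
dark=(p.max(2)<70)&(X[...,2]>.042)&(X[...,2]<.09)&(np.abs(X[...,1]-.165)<.08)&(np.abs(X[...,0]-.565)<.05)
n,l,st,c=cv2.connectedComponentsWithStats(dark.astype(np.uint8))
for k in range(1,n):
    if st[k,4]>40:
        P=X[l==k];t=P[P[:,2]>np.percentile(P[:,2],95)-.004];print(st[k],c[k].round(1),"top",(t.min(0)/2+t.max(0)/2).round(4),np.median(t,0).round(4),t.min(0).round(3),t.max(0).round(3))
E
```

```text
[0.55678061 0.15063406 0.23107264] [-1.45480903e-04  6.58559166e-01  7.52528869e-01 -3.24136354e-04] 0.65 0.022
[324 193   8   9  52] [327.5 196.8] top [0.568  0.1245 0.0541] [0.567  0.1247 0.0539] [0.565 0.122 0.052] [0.571 0.127 0.056]
```

View pics/w1.png

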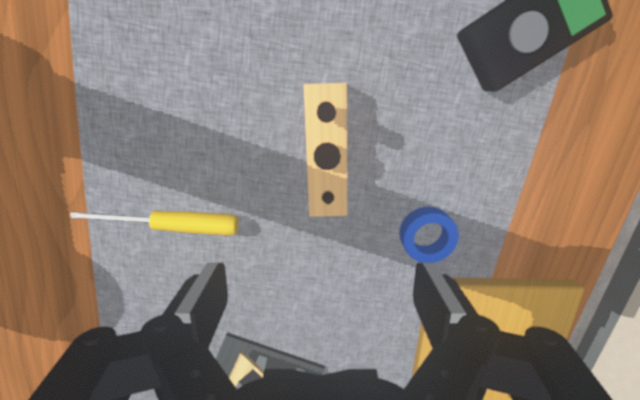

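The wrist view shows the round grip at about (326,112), the disc at (327,156) and the cone at (328,198). The block is nearly aligned with the image's vertical.

```bash
python3 - <<'E'
from h import *
s=ctrl.observe();A=np.load("pics/w1.npz");p,X=A["p"],A["X"]
m=np.zeros((400,640),np.uint8);m[85:215,308:344]=p[85:215,308:344].max(2)<100
n,l,st,c=cv2.connectedComponentsWithStats(m)
for k in range(1,n):
    if st[k,4]>40:
        P=X[l==k];print(st[k],c[k].round(1),np.median(P,0).round(4),[np.percentile(P[:,2],q).round(4) for q in(5,50,95)],plane("wrist",c[k],np.median(P[:,2]),s).round(4))
w=(p[...,0]>180)&(p[...,2]<190)
m=np.zeros((400,640),np.uint8);m[75:225,295:355]=w[75:225,295:355]
print(X[90:210,311,2][::20].round(4))
E
```

```text
[318 103  17  18 242] [326.  111.8] [0.5533 0.2115 0.0706] [np.float64(0.0695), np.float64(0.0706), np.float64(0.0718)] [[0.5536 0.2104 0.0706]]
[315 144  25  25 492] [326.8 156. ] [0.5607 0.1673 0.0467] [np.float64(0.0455), np.float64(0.0467), np.float64(0.0479)] [[0.561  0.166  0.0467]]
[323 192  10  11  89] [327.5 197. ] [0.5676 0.1253 0.0499] [np.float64(0.0436), np.float64(0.0499), np.float64(0.0553)] [[0.5676 0.1241 0.0499]]
[0.0323 0.0331 0.0312 0.0314 0.0315 0.0311]
```

Emit:
jog_arm(
  series=[
    [0.15,0.019,0,0,0,0,-0.2],
    [0.091,0,0.1,0,0,0,-0.2],
    [0,0,0.2,0,0,0,-0.2],
    [0,0,0.2,0,0,0,-0.2],
    [0,0,0.144,0,0,0,-0.2],
    [0,0,0,0,0,0,-0.2],
    [0,0,0,0,0,0,-0.2],
    [0,0,0,0,0,0,-0.2],
  ],
)

```text
time: 1.5
tcp_pos: [0.5554, 0.2097, 0.0729]
orientation: [0.001, 0.66, 0.752, 0.002]
wrist_force: [0.4, -0.1, 0.1]
width: 0.0512
grasp_force: 0.0
```

```bash
python3 - <<'E'
from h import *
s=ctrl.observe();print(s["tcp_pos"],s["orientation"],s["width"],s["wrist_force"],ctrl.tips_ahead)
p,d=ctrl.snapshot("wrist");cv2.imwrite("pics/w2.png",p[:,:,::-1])
E
```

```text
[0.55539243 0.20966655 0.07291342] [0.00137103 0.65969115 0.75153379 0.00163178] 0.05124091668044355 [ 0.42092431 -0.08306704  0.11289268] 0.022
```

View pics/w2.png

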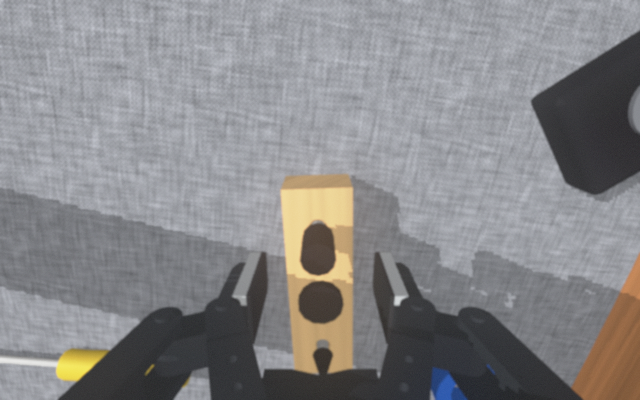

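The view shows the grip centred between the pads, with its top around (318,260).

```bash
python3 - <<'E'
from h import *
s=ctrl.observe();print(s["tcp_pos"],s["dq"].round(3))
p,d=ctrl.snapshot("wrist");X=cloud("wrist",d,s)
q=X[215:285,295:345];m=(q[...,2]>.064)&(q[...,2]<.078)&(p[215:285,295:345].max(2)<110)
P=q[m];print(len(P),P.mean(0),P.min(0),P.max(0))
E
```

```text
[0.55525695 0.20981964 0.07288665] [ 0.007  0.002  0.009 -0.001 -0.005 -0.   ]
995 [0.5531717  0.2132695  0.07013258] [0.54518021 0.20300104 0.06404708] [0.56140871 0.2210256  0.07273496]
```

Emit:
jog_arm(
  series=[
    [0,0,0,0,0,0,-0.2],
  ],
)

```text
time: 1.7
tcp_pos: [0.5545, 0.21, 0.0719]
orientation: [0.001, 0.659, 0.752, 0.001]
wrist_force: [0.6, 0.3, -0.5]
width: 0.0515
grasp_force: 0.0
```

Emit:
jog_arm(
  series=[
    [0.006,0,0,0,0,0,1],
    [0,0,0,0,0,0,1],
    [0,0,0,0,0,0,1],
    [0,0,0,0,0,0,1],
    [0,0,0,0,0,0,1],
    [0,0,0,0,0,0,1],
  ],
  squeeze=60,
)

```text
time: 2.3
tcp_pos: [0.5536, 0.2116, 0.0712]
orientation: [0.0, 0.659, 0.752, 0.0]
wrist_force: [-3.2, -0.5, 7.4]
width: 0.0002
grasp_force: 3.4
```

```bash
python3 - <<'E'
from h import *
s=ctrl.observe();print(s["tcp_pos"],s["width"],s["grasp_force"],s["wrist_force"],ctrl.tips_ahead)
# yoke estimate from side and wrist-free views
for n in("scene","side"):
    D=np.load(f"pics/{n}0.npz");X=cloud(n,D["d"]);p=D["p"].astype(int)
    m=(p.min(2)>150)&(X[...,2]>.068)&(X[...,2]<.1)&(X[...,1]>-.2)&(X[...,1]<-.13)&(X[...,0]>.44)&(X[...,0]<.51)
    P=X[m];print(n,len(P),P.min(0).round(4),P.max(0).round(4))
    if n=="side":
        a=D["p"][265:310,325:375];cv2.imwrite("pics/y.png",cv2.resize(a[:,:,::-1],None,fx=11,fy=11,interpolation=0))
E
```

```text
[0.55356676 0.21163431 0.0711945 ] 0.00016554094984957474 3.424139181370265 [-3.20843553 -0.48902608  7.38510753] 0.022
scene 80 [ 0.4741 -0.2     0.0697] [ 0.5064 -0.1479  0.0895]
side 280 [ 0.467  -0.1997  0.0681] [ 0.5067 -0.1407  0.0877]
```

View pics/y.png

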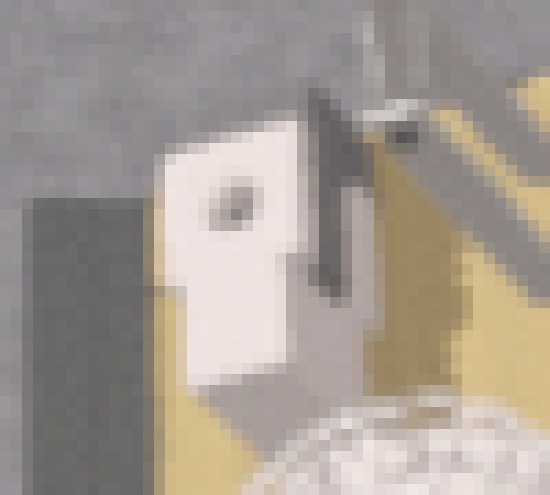

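The fingers closed to zero width, so the grasp missed the pin. I'll look before doing anything else.

```bash
python3 - <<'E'
from h import *
s=ctrl.observe();p,d=ctrl.snapshot("wrist");q,e=ctrl.snapshot("side");r,f=ctrl.snapshot("scene")
print(s["tcp_pos"],s["width"],s["wrist_force"])
a=cv2.resize(q[130:220,290:390],None,fx=4,fy=4);b=cv2.resize(r[180:250,330:420],None,fx=4.4,fy=4.4)
C=np.zeros((600,800,3),np.uint8);C[:360,:400]=a[:360,:400];C[:308,400:796]=b[:308,:396];C[350:590,400:784]=cv2.resize(p,(384,240));
cv2.imwrite("pics/m3.png",C[:,:,::-1])
E
```

```text
[0.55356676 0.21163431 0.0711945 ] 0.00016554094984957474 [-3.20843553 -0.48902608  7.38510753]
```

View pics/m3.png

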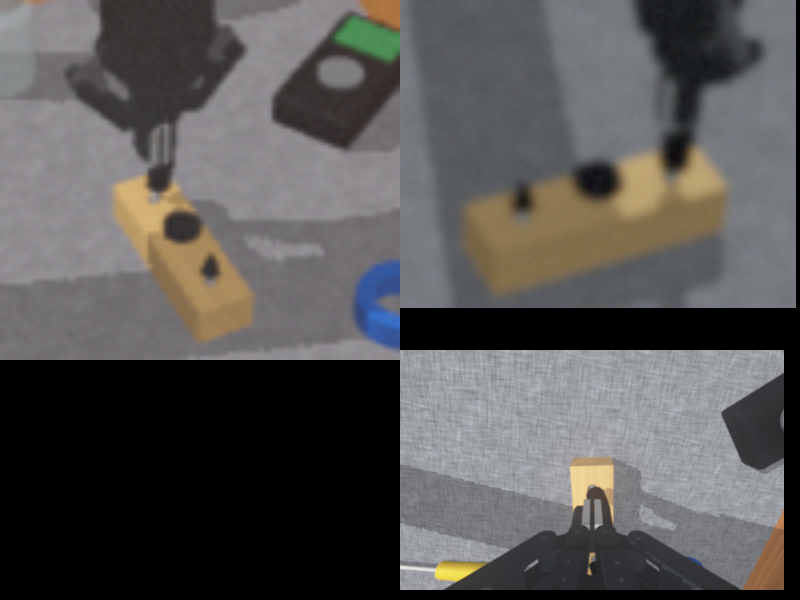

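The composite shows the closed fingers standing on top of the grip, with the pin still upright in its hole. I need to measure where the fingertips really are relative to the TCP.

```bash
python3 - <<'E'
from h import *
s=ctrl.observe()
for n in("wrist","side","scene"):
    p,d=ctrl.snapshot(n);X=cloud(n,d,s)
    m=(np.hypot(X[...,0]-.5536,X[...,1]-.2116)<.022)&(X[...,2]>.034)&(X[...,2]<.14)
    print(n)
    for a,b in zip(np.arange(.034,.13,.006),np.arange(.040,.14,.006)):
        P=X[m&(X[...,2]>=a)&(X[...,2]<b)];c=p[m&(X[...,2]>=a)&(X[...,2]<b)]
        if len(P): print(round(a,3),len(P),P.mean(0).round(4),np.ptp(P,axis=0).round(3),np.median(c,0))
E
```

```text
wrist
0.034 1 [0.5519 0.2151 0.0347] [0. 0. 0.] [168. 166. 161.]
0.04 33 [0.5542 0.2191 0.045 ] [0.015 0.009 0.002] [133. 118.  97.]
0.046 149 [0.5536 0.2184 0.0492] [0.016 0.011 0.006] [83. 72. 63.]
0.052 153 [0.5546 0.2187 0.055 ] [0.016 0.01  0.006] [80. 69. 61.]
0.058 160 [0.5558 0.2193 0.061 ] [0.016 0.007 0.006] [78.  67.5 60. ]
0.064 205 [0.5601 0.2189 0.0678] [0.017 0.008 0.006] [76. 66. 60.]
0.07 55 [0.5569 0.2206 0.0728] [0.02  0.007 0.006] [85. 78. 73.]
0.076 313 [0.5515 0.2212 0.0795] [0.026 0.007 0.006] [124. 120. 105.]
0.082 417 [0.5516 0.2208 0.0852] [0.027 0.008 0.006] [86. 82. 74.]
0.088 469 [0.5515 0.2207 0.0911] [0.027 0.008 0.006] [83. 79. 77.]
0.094 520 [0.5516 0.2208 0.0971] [0.027 0.008 0.006] [77.5 75.  71.5]
0.1 441 [0.5516 0.2215 0.1026] [0.027 0.008 0.006] [113. 110. 109.]
0.106 745 [0.552  0.2172 0.1086] [0.034 0.025 0.006] [63. 60. 59.]
0.112 1124 [0.5523 0.2209 0.1157] [0.041 0.028 0.006] [58. 57. 58.]
0.118 1542 [0.5522 0.2192 0.1208] [0.04  0.028 0.006] [53. 53. 55.]
0.124 1340 [0.5538 0.221  0.1267] [0.044 0.026 0.006] [51. 51. 54.]
side
0.034 13 [0.5
[... 1453 characters left out ...]
7 0.005] [36.  35.5 39.5]
0.07 13 [0.5612 0.2084 0.0719] [0.012 0.019 0.005] [56. 60. 60.]
0.076 14 [0.5602 0.2036 0.079 ] [0.016 0.017 0.006] [92.  95.5 98. ]
0.082 21 [0.5616 0.2051 0.0848] [0.022 0.02  0.005] [80. 82. 85.]
0.088 22 [0.5637 0.2063 0.0905] [0.017 0.021 0.006] [57.5 60.5 63.5]
0.094 20 [0.5638 0.206  0.0969] [0.018 0.018 0.005] [56.  58.  59.5]
0.1 18 [0.5607 0.2035 0.1021] [0.017 0.02  0.006] [80. 83. 85.]
0.106 10 [0.5562 0.1995 0.1092] [0.022 0.008 0.005] [77.  79.  81.5]
0.112 12 [0.5553 0.2014 0.1156] [0.023 0.023 0.005] [59.5 63.  64. ]
0.118 23 [0.5599 0.203  0.121 ] [0.026 0.023 0.006] [33. 35. 39.]
0.124 14 [0.5618 0.2006 0.1269] [0.026 0.016 0.005] [30.  31.5 33.5]
```

The measured closed tips are at z = 0.0725 with the TCP at 0.0712. So the tips are practically at the reported TCP, not 22 mm ahead of it. I'll work from the measured offset and regrasp lower.

Emit:
jog_arm(
  series=[
    [0,0,-0.08,0,0,0,1],
    [0,0,0,0,0,0,-0.2],
    [0,0,0,0,0,0,-0.2],
    [0,0,0,0,0,0,-0.2],
    [0,0,0,0,0,0,-0.2],
    [0,0,0.1,0,0,0,-0.2],
    [0,0,0.068,0,0,0,-0.2],
    [0,0,0,0,0,0,-0.2],
    [0,0,0,0,0,0,-0.2],
    [0,0,0,0,0,0,-0.2],
  ],
)

```text
time: 3.6
tcp_pos: [0.5542, 0.2116, 0.0493]
orientation: [0.0, 0.659, 0.752, 0.001]
wrist_force: [0.1, -0.4, 0.5]
width: 0.0513
grasp_force: 0.0
```

Emit:
jog_arm(
  series=[
    [0,0,0,0,0,0,1],
    [0,0,0,0,0,0,1],
    [0,0,0,0,0,0,1],
    [0,0,0,0,0,0,1],
    [0,0,0,0,0,0,1],
  ],
  squeeze=60,
)

```text
time: 4.1
tcp_pos: [0.554, 0.2116, 0.049]
orientation: [0.0, 0.659, 0.752, 0.0]
wrist_force: [0.2, 0.5, 5.8]
width: 0.0158
grasp_force: 58.6
```

Emit:
jog_arm(
  series=[
    [0,0,-0.1,0,0,0,1],
    [0,0,-0.15,0,0,0,1],
    [0,0,-0.2,0,0,0,1],
    [0,0,-0.2,0,0,0,1],
    [0,0,0,0,0,0,1],
    [0,0,0,0,0,0,1],
    [0,0,0,0,0,0,1],
  ],
)

```text
time: 4.8
tcp_pos: [0.553, 0.2114, 0.2093]
orientation: [-0.001, 0.659, 0.752, -0.001]
wrist_force: [-0.1, -0.3, -0.3]
width: 0.0159
grasp_force: 59.6
```

```bash
python3 - <<'E'
from h import *
s=ctrl.observe();t=s["tcp_pos"];print(t,s["width"])
w=s["orientation"];R=Ro.from_quat([w[1],w[2],w[3],w[0]]).as_matrix()
for n in("side","scene","wrist"):
    p,d=ctrl.snapshot(n);X=cloud(n,d,s);L=(X-t)@R
    m=(np.hypot(L[...,0],L[...,1])<.02)&(L[...,2]>-.03)&(L[...,2]<.07)
    print(n)
    for a in np.arange(-.03,.07,.005):
        k=m&(L[...,2]>=a)&(L[...,2]<a+.005)
        if k.sum(): print(round(a,3),k.sum(),L[k].mean(0).round(4),np.ptp(L[k],axis=0).round(3),np.median(p[k],0))
D=np.load("pics/side0.npz");X=cloud("side",D["d"]);p=cv2.cvtColor(D["p"],cv2.COLOR_RGB2HSV)
for n in("side","scene"):
    D=np.load(f"pics/{n}0.npz");X=cloud(n,D["d"]);p=cv2.cvtColor(D["p"],cv2.COLOR_RGB2HSV)
    m=(p[...,0]>15)&(p[...,0]<32)&(p[...,1]>80)&(X[...,2]>.02)&(X[...,2]<.13)&(X[...,1]<-.1)&(X[...,1]>-.33)&(X[...,0]>.42)&(X[...,0]<.58)
    P=X[m];c=P.mean(0);
    for _ in range(3):
        U,S,V=np.linalg.svd(P-c);nn=V[2]*np.sign(V[2][2]);r=np.abs((P-c)@nn);P=P[r<.004];c=P.mean(0)
    print(n,len(P),c,nn,"tilt",np.degrees(np.arccos(nn[2])),"yaw",np.degrees(np.arctan2(-nn[1],-nn[0])))
    r=cv2.minAreaRect(np.c_[P[:,0],P[:,1]].astype(np.float32)*1000);print(r)
print("hole",plane("side",[345.9,283.1],.078))
E
```

```text
[0.55303855 0.21140323 0.20925594] 0.015867899653539994
side
-0.03 19 [-0.0057  0.0012 -0.0274] [0.027 0.038 0.005] [67. 62. 58.]
-0.025 38 [-0.0054  0.001  -0.0222] [0.024 0.036 0.004] [62. 54. 51.]
-0.02 23 [-0.0092 -0.0008 -0.0174] [0.023 0.033 0.004] [67. 61. 56.]
-0.015 21 [-0.0095 -0.0003 -0.0123] [0.009 0.036 0.005] [66. 60. 58.]
-0.01 19 [-0.0093 -0.0013 -0.0079] [0.016 0.038 0.005] [79. 77. 76.]
-0.005 12 [-0.0095 -0.002  -0.0031] [0.007 0.028 0.004] [63.5 59.5 57. ]
0.0 9 [-0.0081  0.      0.0019] [0.004 0.014 0.004] [66. 61. 58.]
0.005 1 [-0.0067 -0.0037  0.0076] [0. 0. 0.] [147. 140. 136.]
0.01 4 [-0.0044  0.0003  0.012 ] [0.004 0.008 0.003] [131.5 126.  121.5]
0.015 5 [-0.0039  0.0011  0.0176] [0.004 0.007 0.003] [135. 129. 128.]
0.02 5 [-0.0038 -0.001   0.0223] [0.003 0.008 0.003] [149. 143. 141.]
0.025 4 [-0.0032  0.0004  0.0279] [0.003 0.007 0.003] [140.  135.5 135. ]
0.03 7 [-0.0025 -0.0002  0.0325] [0.01  0.007 0.005] [138. 132. 133.]
0.035 3 [-0.0021 -0.0021  0.0379] [0.005 0.002 0.004] [143. 139. 134.]
0.04 1 [-0.005   0.0005  0.04  ] [0. 0. 0.] [135. 132. 132.]
s
[... 1891 characters left out ...]
[0.005 0.008 0.005] [165.  161.5 154.5]
0.03 48 [ 0.0032 -0.0013  0.0328] [0.003 0.007 0.005] [170.  166.5 163.5]
0.035 28 [ 0.0031 -0.001   0.0369] [0.003 0.007 0.003] [145.5 141.5 139. ]
side 1387 [ 0.51576814 -0.23742276  0.05783374] [-0.4773278   0.14381838  0.86687626] tilt 29.90235517158517 yaw -16.767500141350595
((507.698974609375, -221.70416259765625), (175.21371459960938, 100.84136199951172), 73.9600830078125)
scene 259 [ 0.54633396 -0.20657579  0.06957097] [-0.46928052  0.14241902  0.87148873] tilt 29.367896552827755 yaw -16.8821923446986
((542.9993286132812, -214.9141082763672), (84.9964828491211, 186.6544189453125), 8.451020240783691)
hole [[ 0.48636066 -0.16274241  0.078     ]]
```

The pin is held straight along the tool axis, with its shoulder at about +4 mm and its tip at about +42 mm in tool z. The cradle's yaw is about -16.5° and the hole is near (0.486, -0.163, 0.078). I'll carry the pin over to the robot side of the cradle.

Emit:
jog_arm(
  series=[
    [-0.137,-0.087,-0.005,0,0,0,1],
    [-0.137,-0.087,-0.005,0,0,0,1],
    [-0.137,-0.087,-0.005,0,0,0,1],
    [-0.137,-0.087,-0.005,0,0,0,1],
    [-0.137,-0.087,-0.005,0,0,0,1],
    [-0.137,-0.087,-0.005,0,0,0,1],
    [-0.137,-0.087,-0.005,0,0,0,1],
    [-0.137,-0.087,-0.005,0,0,0,1],
    [-0.137,-0.087,-0.005,0,0,0,1],
    [0,0,0,0,0,0,1],
    [0,0,0,0,0,0,1],
  ],
)

```text
time: 6.05
tcp_pos: [0.3996, -0.12, 0.2217]
orientation: [-0.001, 0.66, 0.751, 0.0]
wrist_force: [1.2, 0.3, -0.3]
width: 0.0159
grasp_force: 59.6
```

```bash
cat >> h.py <<'E'
def Rt(s):
    w=s["orientation"];return Ro.from_quat([w[1],w[2],w[3],w[0]]).as_matrix()
def yoke(yaw=-16.5):
    a=np.radians(yaw);h=np.array([np.cos(a),np.sin(a),0]);Z=np.array([0,0,1.]);c,q=np.cos(np.pi/6),.5
    x=c*h+q*Z;z=-q*h+c*Z;return np.c_[x,np.cross(z,x),z]
E
python3 - <<'E'
from h import *
s=ctrl.observe();Y=yoke();T=np.c_[-Y[:,0],Y[:,1],-Y[:,2]]
print(s["tcp_pos"],s["qpos"].round(2),np.degrees(Ro.from_matrix(Rt(s).T@T).as_rotvec())/30)
# hole check from the scene view: eye top points
D=np.load("pics/side0.npz");X=cloud("side",D["d"]);O=np.array([.4864,-.1627,.078]);L=(X-O)@Y
p=D["p"];m=(p.min(2)>150)&(abs(L[...,2])<.003)&(abs(L[...,0])<.03)&(abs(L[...,1])<.03);print(m.sum(),L[m].min(0),L[m].max(0),L[m].mean(0))
E
```

```text
[ 0.39959064 -0.11998184  0.22173176] [-0.58  0.16  1.65  0.    1.34 -0.71] [-0.57654014 -0.88784444 -2.15143072]
201 [-0.01595633 -0.02982225 -0.0029067 ] [0.01608664 0.01622894 0.00264242] [ 1.56292054e-04 -7.07422422e-03 -2.85130119e-06]
```

Emit:
jog_arm(
  series=[
    [0,0,0,-0.058,-0.089,-0.215,1],
    [0,0,0,-0.058,-0.089,-0.215,1],
    [0,0,0,-0.058,-0.089,-0.215,1],
    [0,0,0,-0.058,-0.089,-0.215,1],
    [0,0,0,-0.058,-0.089,-0.215,1],
    [0,0,0,-0.058,-0.089,-0.215,1],
    [0,0,0,-0.058,-0.089,-0.215,1],
    [0,0,0,-0.058,-0.089,-0.215,1],
    [0,0,0,-0.058,-0.089,-0.215,1],
    [0,0,0,-0.058,-0.089,-0.215,1],
    [0,0,0,0,0,0,1],
    [0,0,0,0,0,0,1],
  ],
)

```text
time: 7.25
tcp_pos: [0.4, -0.1191, 0.2221]
orientation: [0.257, 0.141, 0.956, -0.036]
wrist_force: [0.1, -0.4, 0.1]
width: 0.016
grasp_force: 59.5
```

```bash
python3 - <<'E'
from h import *
s=ctrl.observe();Y=yoke();T=np.c_[-Y[:,0],Y[:,1],-Y[:,2]]
O=np.array([.4864,-.1627,.078])
print(s["tcp_pos"],s["qpos"].round(2),np.degrees(Ro.from_matrix(Rt(s).T@T).as_rotvec())/30)
print("to 30mm above, tool units",T.T@(O+Y[:,2]*.072-s["tcp_pos"])/.25)
E
```

```text
[ 0.40003279 -0.11908161  0.22209617] [-0.71 -0.05  1.99  0.31  0.74 -2.17] [ 0.00194747  0.00099408 -0.00839385]
to 30mm above, tool units [-0.04158626 -0.06917025  0.40156152]
```

Emit:
jog_arm(
  series=[
    [-0.042,-0.069,0.05,0,0,0,1],
    [0,0,0.12,0,0,0,1],
    [0,0,0.12,0,0,0,1],
    [0,0,0.112,0,0,0,1],
    [0,0,0,0,0,0,1],
    [0,0,0,0,0,0,1],
    [0,0,0,0,0,0,1],
    [0,0,0,0,0,0,1],
  ],
)

```text
time: 8.05
tcp_pos: [0.4521, -0.153, 0.1417]
orientation: [0.258, 0.139, 0.955, -0.037]
wrist_force: [0.4, -0.2, -1.3]
width: 0.0156
grasp_force: 59.5
```

```bash
python3 - <<'E'
from h import *
s=ctrl.observe();Y=yoke();O=np.array([.4864,-.1627,.078])
print(s["tcp_pos"],"yoke frame",(s["tcp_pos"]-O)@Y, (Y.T@Rt(s)).round(3)[:,2])
P={}
for n in("wrist","side"):
    p,d=ctrl.snapshot(n);X=cloud(n,d,s);L=(X-O)@Y;P[n]=p
    np.savez(f"pics/{n}5.npz",p=p,d=d)
    m=(np.hypot(L[...,0],L[...,1])<.012)&(L[...,2]>.02)&(L[...,2]<.066)
    for a in np.arange(.02,.066,.006):
        k=m&(L[...,2]>=a)&(L[...,2]<a+.006)
        if k.sum(): print(n,round(a,3),k.sum(),L[k].mean(0).round(4),L[k].min(0).round(4),L[k].max(0).round(4))
a=P["wrist"][100:400,120:520];b=cv2.resize(P["side"][225:315,300:400],None,fx=4,fy=4)
C=np.zeros((600,800,3),np.uint8);C[:300,:400]=a;C[:360,400:]=b;c=cv2.resize(P["wrist"][180:290,270:390],None,fx=2.6,fy=2.6)[:290];C[305:305+c.shape[0],:c.shape[1]]=c
cv2.imwrite("pics/m5.png",C[:,:,::-1])
E
```

```text
[ 0.45208247 -0.15295184  0.14174512] yoke frame [ 0.00097888 -0.00039997  0.07304137] [ 0.004  0.    -1.   ]
wrist 0.032 24 [-0.0027 -0.0008  0.0365] [-0.0036 -0.0042  0.0343] [-0.0012  0.0029  0.0378]
wrist 0.038 58 [-0.0027 -0.0007  0.041 ] [-0.0038 -0.0042  0.0382] [-0.0011  0.0029  0.0438]
wrist 0.044 63 [-0.0025 -0.0005  0.047 ] [-0.0038 -0.0046  0.044 ] [0.0008 0.0034 0.0499]
wrist 0.05 72 [-0.0025 -0.0006  0.0529] [-0.0041 -0.0045  0.0501] [0.0004 0.0033 0.056 ]
wrist 0.056 32 [-0.003  -0.0004  0.0576] [-0.004  -0.0038  0.0561] [-0.0015  0.0026  0.0601]
side 0.026 1 [ 0.0045 -0.0034  0.0316] [ 0.0045 -0.0034  0.0316] [ 0.0045 -0.0034  0.0316]
side 0.032 7 [ 0.0038 -0.0032  0.0363] [ 0.     -0.0058  0.0328] [0.0051 0.001  0.0373]
side 0.038 7 [ 0.004  -0.0043  0.0426] [ 0.0002 -0.0073  0.0401] [0.006  0.     0.0436]
side 0.044 8 [ 0.0029 -0.0039  0.0474] [-0.0004 -0.006   0.0454] [0.0056 0.0011 0.0497]
side 0.05 8 [ 0.0039 -0.0031  0.0531] [-0.0008 -0.0051  0.0518] [0.006  0.0009 0.0548]
side 0.056 6 [ 0.0047 -0.0036  0.0591] [ 0.0017 -0.006   0.056 ] [ 0.0061 -0.0001  0.0617]
```

View pics/m5.png

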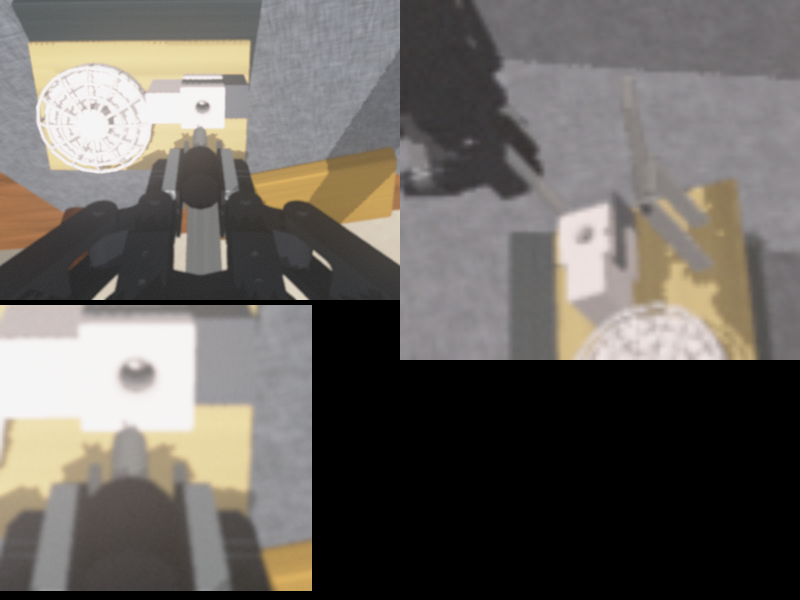

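The hole is at wrist pixel (322,206), with the pin ahead of it, slightly to the left. I'll compute the hole's centre from the wrist view and compare it with the pin axis.

```bash
python3 - <<'E'
from h import *
s=ctrl.observe();Y=yoke();O=np.array([.4864,-.1627,.078])
p=np.load("pics/wrist5.npz")["p"];d=np.load("pics/wrist5.npz")["d"]
X=cloud("wrist",d,s);L=(X-O)@Y
g=p.min(2);w=g[190:222,305:340]
m=np.zeros((400,640),np.uint8);m[195:220,310:335]=g[195:220,310:335]<190
n,l,st,c=cv2.connectedComponentsWithStats(m)
for k in range(1,n):
    if st[k,4]>20:
        C,r=rays("wrist",[st[k,:2]+(st[k,2:4]-1)/2],s);r=r[0];q=C+r*((O-C)@Y[:,2]/(r@Y[:,2]))
        print(st[k],"hole in yoke est",((q-O)@Y).round(4))
f=(g>200)&(abs(L[...,0])<.025)&(L[...,1]>-.012)&(L[...,1]<.03)&(abs(L[...,2])<.006);print("face",L[f].min(0),L[f].max(0),np.median(L[f],0))
A=np.c_[L[f][:,:2],np.ones(f.sum())];print("tilt coef",np.linalg.lstsq(A,L[f][:,2],rcond=None)[0])
yy=f[:,:];
vs=[];
E
```

```text
[316 202  14  11 114] hole in yoke est [-0.0027  0.0016  0.    ]
face [-0.01795591 -0.01199498 -0.00453007] [0.0126517  0.01621333 0.00263671] [-0.00353396  0.00255885  0.00060131]
tilt coef [0.00907444 0.00797894 0.00054772]
```

Both views agree: relative to the hole, the pin has to move -3 mm in yoke x and +1.5 mm in yoke y. I'll correct that and start the insertion.

Emit:
jog_arm(
  series=[
    [0.012,0.006,0,0,0,0,1],
    [0,0,0,0,0,0,1],
    [0,0,0.04,0,0,0,1],
    [0,0,0.04,0,0,0,1],
    [0,0,0.03,0,0,0,1],
    [0,0,0.02,0,0,0,1],
    [0,0,0.02,0,0,0,1],
    [0,0,0,0,0,0,1],
    [0,0,0,0,0,0,1],
  ],
)

```text
time: 9.05
tcp_pos: [0.4681, -0.1561, 0.1065]
orientation: [0.257, 0.139, 0.956, -0.037]
wrist_force: [0.4, 0.1, 0.1]
width: 0.0155
grasp_force: 59.5
```

```bash
cat > st.py <<'E'
from h import *
s=ctrl.observe();Y=yoke();O=np.array([.4864,-.1627,.078])
print(s["time"],"tcp in yoke",((s["tcp_pos"]-O)@Y).round(4),"F in yoke",(s["wrist_force"]@Y).round(1),s["width"],s["moment"]@Y)
for n in("wrist","side"):
    p,d=ctrl.snapshot(n);L=(cloud(n,d,s)-O)@Y;np.savez("pics/"+n+"6.npz",p=p,d=d)
    t=((s["tcp_pos"]-O)@Y)
    m=(np.hypot(L[...,0]-t[0],L[...,1]-t[1])<.012)&(L[...,2]>.001)&(L[...,2]<t[2]+.002)
    for a in np.arange(0,t[2],.006):
        k=m&(L[...,2]>=a)&(L[...,2]<a+.006)
        if k.sum(): print(n,round(a,3),k.sum(),L[k].mean(0).round(4),L[k].min(0).round(4),L[k].max(0).round(4),np.median(p[k],0))
E
python3 st.py
```

```text
9.05 tcp in yoke [-0.0026  0.0011  0.0344] F in yoke [ 0.4  0.2 -0.1] 0.015483047940669088 [ 0.01354268  0.21247804 -0.00707606]
wrist 0.0 320 [-0.0055  0.0012  0.0017] [-0.0143 -0.0108  0.001 ] [0.0061 0.0127 0.0059] [246. 244. 244.]
wrist 0.006 69 [-0.0063  0.0009  0.0091] [-0.0075 -0.003   0.0061] [-0.0031  0.0049  0.0117] [158. 155. 152.]
wrist 0.012 68 [-0.0061  0.0011  0.0149] [-0.0078 -0.0029  0.0123] [-0.0033  0.0048  0.0179] [154.5 150.5 148.5]
wrist 0.018 28 [-0.0067  0.001   0.0192] [-0.0076 -0.0022  0.018 ] [-0.0057  0.0042  0.0212] [138.  133.5 131. ]
wrist 0.024 2 [-0.01    0.0032  0.0294] [-0.0109 -0.0005  0.029 ] [-0.0091  0.007   0.0298] [125.5 120.  117.5]
wrist 0.03 179 [-0.0106  0.0011  0.0335] [-0.0126 -0.0067  0.0301] [-0.0074  0.0092  0.036 ] [97. 91. 89.]
side 0.0 18 [-0.001   0.0002  0.0024] [-0.0137 -0.01    0.0011] [0.0086 0.0114 0.0058] [214.  202.5 200. ]
side 0.006 7 [-0.     -0.0022  0.0098] [-0.0038 -0.0036  0.0075] [0.0036 0.0009 0.0119] [161. 153. 152.]
side 0.012 5 [ 0.0005 -0.0029  0.0148] [-0.001  -0.0041  0.0126] [ 0.0018 -0.0019  0.0169] [143. 139. 137.]
side 0.018 5 [ 0.0011 -0.0023  0.0206] [-0.0027 -0.0038  0.0181] [ 0.0027 -0.0002  0.0237] [141. 137. 135.]
side 0.024 1 [0.0059 0.0051 0.0294] [0.0059 0.0051 0.0294] [0.0059 0.0051 0.0294] [111. 107. 110.]
side 0.03 6 [ 0.0065 -0.0001  0.033 ] [ 0.0059 -0.0044  0.0307] [0.0071 0.0041 0.0353] [86.5 83.  84. ]
```

The tip is in the upper eye with no side force, so I'll continue.

Emit:
jog_arm(
  series=[
    [0,0,0.02,0,0,0,1],
    [0,0,0.02,0,0,0,1],
    [0,0,0.02,0,0,0,1],
    [0,0,0.02,0,0,0,1],
    [0,0,0.015,0,0,0,1],
    [0,0,0,0,0,0,1],
    [0,0,0,0,0,0,1],
  ],
)

```text
time: 9.85
tcp_pos: [0.4795, -0.1594, 0.0858]
orientation: [0.257, 0.139, 0.956, -0.037]
wrist_force: [0.6, -0.6, -1.2]
width: 0.0161
grasp_force: 59.5
```

```bash
python3 st.py|head -1
```

```text
9.85 tcp in yoke [-0.0027  0.0012  0.0106] F in yoke [ 0.1 -0.4 -1.4] 0.01609531690733324 [-0.01085828  0.28091306 -0.01892643]
```

Emit:
jog_arm(
  series=[
    [0,0,0.01,0,0,0,1],
    [0,0,0.008,0,0,0,1],
    [0,0,0.004,0,0,0,1],
    [0,0,0.004,0,0,0,1],
    [0,0,0,0,0,0,1],
    [0,0,0,0,0,0,1],
  ],
)

```text
time: 10.55
tcp_pos: [0.4823, -0.1603, 0.0809]
orientation: [0.257, 0.139, 0.956, -0.037]
wrist_force: [-9.2, 1.2, 10.5]
width: 0.0159
grasp_force: 61.5
```

```bash
python3 st.py
```

```text
10.55 tcp in yoke [-0.0026  0.0011  0.0048] F in yoke [-2.7 -1.4 13.7] 0.015859788350662363 [-0.15132319  0.49963255 -0.00148746]
wrist 0.0 229 [-0.0111  0.0013  0.003 ] [-0.0144 -0.0069  0.001 ] [-0.007   0.0094  0.006 ] [131. 125. 121.]
side 0.0 5 [0.007  0.0014 0.0025] [ 0.0059 -0.0024  0.0016] [0.0091 0.0049 0.0039] [108. 100.  96.]
```

Force rises to 13.7 N with the shoulder on the eye, so the pin is seated. I'll press slightly more, release and back off.

Emit:
jog_arm(
  series=[
    [0,0,0.004,0,0,0,1],
    [0,0,0,0,0,0,1],
    [0,0,0,0,0,0,1],
    [0,0,0,0,0,0,0],
    [0,0,0,0,0,0,0],
    [0,0,0,0,0,0,0],
    [0,0,-0.08,0,0,0,0],
    [0,0,-0.16,0,0,0,0],
    [0,0,-0.16,0,0,0,0],
    [0,0,-0.1,0,0,0,0],
    [0,0,0,0,0,0,0],
    [0,0,0,0,0,0,0],
  ],
)

```text
time: 11.85
tcp_pos: [0.4231, -0.143, 0.1874]
orientation: [0.257, 0.139, 0.956, -0.037]
wrist_force: [-0.9, 0.0, -0.2]
width: 0.0427
grasp_force: 0.0
```

```bash
python3 - <<'E'
from h import *
s=ctrl.observe();Y=yoke();O=np.array([.4864,-.1627,.078])
print(s["time"],((s["tcp_pos"]-O)@Y).round(4),s["width"],s["qpos"].round(2))
for n in("wrist","side","scene"):
    p,d=ctrl.snapshot(n);L=(cloud(n,d,s)-O)@Y
    m=(np.hypot(L[...,0]+.001,L[...,1])<.014)&(L[...,2]>.003)&(L[...,2]<.06)
    for a in np.arange(.003,.06,.006):
        k=m&(L[...,2]>=a)&(L[...,2]<a+.006)
        if k.sum(): print(n,round(a,3),k.sum(),L[k].mean(0).round(4),L[k].min(0).round(4),L[k].max(0).round(4),np.median(p[k],0))
    # bar: points around y 0 beyond x 45
    m=(abs(L[...,1])<.014)&(L[...,2]>.045)&(L[...,0]>.045)&(L[...,0]<.11)&(L[...,2]<.12)
    P=L[m]
    if len(P)>10:
        v=np.linalg.svd(P-P.mean(0))[2][0];v*=np.sign(v[2]);print(n,"bar",len(P),P.mean(0).round(4),v.round(3),"angle",np.arctan2(v[2],-v[0]),P.min(0).round(3),P.max(0).round(3))
E
```

```text
11.85 [-0.0027  0.0009  0.1279] 0.04267817612168423 [-0.72  0.06  2.    0.37  0.63 -2.25]
wrist 0.003 42 [-0.0099  0.001   0.0056] [-0.0125 -0.0124  0.0031] [0.0016 0.0098 0.0089] [154.5 145.  141.5]
wrist 0.009 45 [-0.0105  0.0008  0.0121] [-0.0126 -0.0078  0.0091] [-0.0034  0.0095  0.015 ] [103.  94.  87.]
wrist 0.015 45 [-0.0103  0.0011  0.018 ] [-0.0125 -0.0076  0.0153] [-0.0046  0.0093  0.0207] [103.  94.  87.]
wrist 0.021 257 [-0.0045  0.001   0.026 ] [-0.0126 -0.0074  0.0211] [0.0054 0.01   0.027 ] [107.  98.  92.]
wrist 0.027 165 [-0.0038  0.0009  0.0275] [-0.0122 -0.0073  0.027 ] [0.0052 0.0091 0.0287] [107.  97.  92.]
wrist bar 2501 [0.0645 0.0016 0.0809] [0.343 0.006 0.939] angle 1.9205283919163574 [ 0.05  -0.009  0.045] [0.079 0.012 0.109]
side 0.003 16 [ 0.0024 -0.0053  0.0062] [-0.0058 -0.0095  0.0036] [0.0072 0.0012 0.0087] [73.5 66.5 64. ]
side 0.009 12 [ 0.002  -0.0058  0.0124] [-0.005  -0.0095  0.0099] [0.0076 0.0004 0.0141] [64.5 59.  58.5]
side 0.015 12 [ 0.0022 -0.0057  0.0174] [-0.0056 -0.0085  0.0151] [0.0074 0.0006 0.0201] [64.  57.5 57. ]
side 0.021 43 [-0.0004 -0.0013  0.025 ] [-0.009  -0.0087  0.0211] [0.0078 0.0088 0.027 ] [68. 62. 63.]
side 0.027 12 [-0.0015 -0.0012  0.0277] [-0.0097 -0.0088  0.0272] [0.007  0.0052 0.0295] [68.5 64.  63. ]
side bar 100 [ 0.0709 -0.0049  0.0837] [0.324 0.106 0.94 ] angle 1.903069997493739 [ 0.054 -0.011  0.046] [0.081 0.009 0.109]
scene 0.003 10 [ 0.0033 -0.0003  0.0061] [-0.0031 -0.0081  0.004 ] [0.008  0.0084 0.0079] [88.  89.  89.5]
scene 0.009 15 [ 0.0035 -0.0003  0.0121] [-0.0021 -0.0089  0.0092] [0.0076 0.0078 0.015 ] [81. 81. 81.]
scene 0.015 5 [0.0007 0.0071 0.0186] [-0.0027  0.0058  0.0165] [0.0079 0.0078 0.021 ] [70. 73. 76.]
scene 0.021 3 [0.0013 0.0074 0.0255] [-0.0019  0.0068  0.0234] [0.0056 0.0079 0.027 ] [79. 81. 82.]
scene bar 239 [0.0707 0.0006 0.0762] [0.334 0.028 0.942] angle 1.9110346832035048 [ 0.057 -0.01   0.046] [0.085 0.01  0.107]
```

The pin is seated, with the grip top at z ≈ 26.5 mm in the eyes' frame. The bar stands at about 1.91 rad. I'll close the fingers, pass over the bar's end and come down behind it.

Emit:
jog_arm(
  series=[
    [0,0,-0.04,0,0,0,1],
    [0,0,0,0,0,0,1],
    [-0.1,0,0,0,0,0,1],
    [-0.12,0,0,0,0,0,1],
    [-0.12,0,0,0,0,0,1],
    [-0.12,0,0,0,0,0,1],
    [-0.04,0,0,0,0,0,1],
    [0,0,0,0,0,0,1],
    [0,0,0,0,0,0,1],
  ],
)

```text
time: 12.9
tcp_pos: [0.5209, -0.1716, 0.2574]
orientation: [0.256, 0.139, 0.956, -0.036]
wrist_force: [0.2, 0.3, 1.1]
width: 0.0
grasp_force: 0.0
```

```bash
python3 - <<'E'
from h import *
s=ctrl.observe();Y=yoke();O=np.array([.4864,-.1627,.078]);t=s["tcp_pos"]
print(s["time"],((t-O)@Y).round(4),s["width"],s["wrist_force"],s["qpos"].round(2))
for n in("side","scene","wrist"):
    p,d=ctrl.snapshot(n);X=cloud(n,d,s);L=(X-t)@Rt(s)
    m=(abs(L[...,0])<.03)&(abs(L[...,1])<.03)&(L[...,2]>-.03)&(L[...,2]<.02);P=L[m]
    print(n,len(P),P.min(0).round(4),P.max(0).round(4))
E
```

```text
12.9 [0.1205 0.0012 0.1376] 2.1105921272960187e-05 [0.16347815 0.32483076 1.09956563] [-0.61  0.16  1.64  0.21  0.85 -2.  ]
side 122 [-0.0125 -0.0157 -0.0296] [0.0105 0.0047 0.0001]
scene 195 [-0.0165 -0.0139 -0.03  ] [ 0.0074  0.0143 -0.0001]
wrist 1819 [ 0.0068 -0.0135 -0.03  ] [ 0.0127  0.0138 -0.0036]
```

The tips are right at the TCP, with a half width of about 12 mm. Now I'll go down behind the bar and push.

Emit:
jog_arm(
  series=[
    [0,0,0.086,0,0,0,1],
    [0,0,0.086,0,0,0,1],
    [0,0,0,0,0,0,1],
    [0,0,0,0,0,0,1],
    [0.04,0,0,0,0,0,1],
    [0.04,0,0,0,0,0,1],
    [0.04,0,0,0,0,0,1],
    [0.04,0,0,0,0,0,1],
    [0.04,0,0,0,0,0,1],
    [0.026,0,0.01,0,0,0,1],
    [0,0,0,0,0,0,1],
  ],
)

```text
time: 14.15
tcp_pos: [0.496, -0.1644, 0.1904]
orientation: [0.256, 0.139, 0.956, -0.036]
wrist_force: [0.7, 0.0, 0.3]
width: -0.0002
grasp_force: 0.0
```

```bash
cat > bar.py <<'E'
from h import *
s=ctrl.observe();Y=yoke();O=np.array([.4864,-.1627,.078])
print(s["time"],((s["tcp_pos"]-O)@Y).round(4),"F",(s["wrist_force"]@Y).round(1))
for n in("side","scene"):
    p,d=ctrl.snapshot(n);cv2.imwrite(f"pics/{n}_{s['time']:.1f}.png",p[:,:,::-1]);L=(cloud(n,d,s)-O)@Y
    m=(abs(L[...,1])<.014)&(L[...,2]>.031)&(L[...,0]>-.04)&(L[...,0]<.09)&(L[...,2]<.12)&(p.min(2)>90)
    m&=np.ptp(p.astype(int),axis=2)<25
    P=L[m];print(n,len(P),P.min(0).round(3),P.max(0).round(3))
    h=P-[.05,0,.0305];h=h[np.hypot(h[:,0],h[:,2])>.03]
    if len(h): print("angles",np.percentile(np.arctan2(h[:,2],-h[:,0]),[10,50,90]).round(2))
E
python3 bar.py
```

```text
14.15 [0.0646 0.0011 0.0925] F [ 0.7  0.2 -0.1]
side 217 [ 0.046 -0.013  0.031] [0.077 0.014 0.119]
angles [1.57 1.66 1.91]
scene 327 [ 0.049 -0.013  0.032] [0.081 0.014 0.12 ]
angles [1.61 1.71 1.94]
```

Emit:
jog_arm(
  series=[
    [0.031,0,0.005,0,0,0,1],
    [0.031,0,0.006,0,0,0,1],
    [0.059,0,0.021,0,0,0,1],
    [0.052,0,0.036,0,0,0,1],
    [0.041,0,0.048,0,0,0,1],
    [0.027,0,0.057,0,0,0,1],
    [0.01,0,0.04,0,0,0,1],
    [0,0,0,0,0,0,1],
    [0,0,0,0,0,0,1],
  ],
)

```text
time: 15.15
tcp_pos: [0.4701, -0.1567, 0.1136]
orientation: [0.257, 0.139, 0.956, -0.037]
wrist_force: [-0.3, -0.7, 1.2]
width: 0.0001
grasp_force: 0.0
```

```bash
python3 bar.py
```

```text
15.15 [0.0028 0.0012 0.0395] F [ 0.5 -0.7  1.1]
side 340 [-0.027 -0.014  0.031] [0.058 0.014 0.08 ]
angles [0.08 0.16 0.79]
scene 178 [-0.025 -0.014  0.031] [0.06  0.012 0.075]
angles [0.11 0.49 0.83]
```

The bar has followed. I'll press it down to the stop in small steps.

Emit:
jog_arm(
  series=[
    [0,0,0.01,0,0,0,1],
    [0,0,0.008,0,0,0,1],
    [0,0,0.004,0,0,0,1],
    [0,0,0.004,0,0,0,1],
    [0,0,0,0,0,0,1],
    [0,0,0,0,0,0,1],
  ],
)

```text
time: 15.85
tcp_pos: [0.4732, -0.1576, 0.109]
orientation: [0.258, 0.139, 0.956, -0.037]
wrist_force: [-12.5, 2.9, 16.7]
width: 0.0
grasp_force: 10.5
```

```bash
python3 bar.py
```

```text
15.85 [0.0033 0.0011 0.0339] F [-2.7 -0.8 20.9]
side 298 [-0.027 -0.014  0.031] [0.058 0.014 0.079]
angles [0.03 0.11 0.74]
scene 156 [-0.029 -0.014  0.031] [0.061 0.013 0.07 ]
angles [0.08 0.42 0.77]
```

The bar is at its stop, with 21 N at z = 33.9 mm (33.5 expected when shut). I'll back off and check.

Emit:
jog_arm(
  series=[
    [0,0,-0.04,0,0,0,1],
    [0,0,-0.12,0,0,0,1],
    [0,0,-0.16,0,0,0,1],
    [0,0,-0.16,0,0,0,1],
    [0,0,0,0,0,0,1],
    [0,0,0,0,0,0,1],
    [0,0,0,0,0,0,1],
  ],
)

```text
time: 16.65
tcp_pos: [0.4157, -0.1406, 0.2111]
orientation: [0.256, 0.139, 0.956, -0.036]
wrist_force: [0.1, 0.0, -0.4]
width: -0.0
grasp_force: 0.0
```

```bash
python3 - <<'E'
from h import *
s=ctrl.observe();Y=yoke();O=np.array([.4864,-.1627,.078]);print(s["time"],s["wrist_force"])
for n in("side","wrist","scene"):
    p,d=ctrl.snapshot(n);X=cloud(n,d,s);L=(X-O)@Y
    m=(abs(L[...,1]-.001)<.009)&(L[...,2]>.03)&(L[...,0]>-.026)&(L[...,0]<.03)&(L[...,2]<.06);P=L[m]
    f=np.polyfit(P[:,0],P[:,2],1);print(n,len(P),"slope",f.round(3),"angle",-f[0],P.min(0).round(3),P.max(0).round(3))
    m=(np.hypot(L[...,0]+.003,L[...,1])<.014)&(L[...,2]>.003)&(L[...,2]<.026)&(p.max(2)<110);print("grip",m.sum(),L[m].min(0).round(3),L[m].max(0).round(3))
    if n=="side": C=np.zeros((420,800,3),np.uint8);C[:400,:400]=cv2.resize(p[230:330,300:400],(400,400),interpolation=2)
    if n=="scene": C[:400,400:]=cv2.resize(p[130:280,170:420],(400,240),interpolation=2).repeat(1,0) if 0 else np.pad(cv2.resize(p[130:280,170:420],(400,240)),((0,160),(0,0),(0,0)))
cv2.imwrite("pics/fin.png",C[:,:,::-1])
E
```

```text
16.65 [ 0.0680135   0.02449544 -0.35513053]
side 160 slope [-0.002  0.034] angle 0.0021470803262449265 [-0.026 -0.008  0.031] [0.029 0.01  0.037]
grip 44 [-0.007 -0.01   0.003] [0.008 0.001 0.024]
wrist 1396 slope [0.001 0.035] angle -0.0014362951322985896 [-0.026 -0.008  0.033] [0.03  0.01  0.037]Traceback (most recent call last):
  File "<stdin>", line 7, in <module>
    return umr_minimum(a, axis, None, out, keepdims, initial, where)
ValueError: zero-size array to reduction operation minimum which has no identity
```

The bar angle measures about 0.00 in two views. The grip stands on the eye beneath it and the arm is clear, so I'm handing the job in.

```bash
python3 -c "
from cell import ctrl
print(ctrl.close_job())"
```

```text
the job is handed in; nothing more can be done
None
```

The job is handed in (the hand-in returned no verdict): the pivot pin is fully home through the hinge eyes, the hold-down bar measures shut at about 0 rad in two camera views, the arm is clear, and the first grasp missed and was redone; I did not take a final picture of the other pins and bystanders.

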